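# Open the battery bay of the counter scale

### The arm

A 6-joint arm with a two-finger parallel gripper is mounted at the origin on the work surface. World frame = base frame: x ahead of the robot, y to its left, z up, the work surface at z = 0. Lengths are in mm, angles in rad, forces in N, time in s.
With the tool pointing down it reaches from about 250 to 775 mm from the base axis. Payload 4 kg.
Tool frame: the origin (TCP) lies at the very end of the fingers, on their centre line; the grasp point (between the pads) lies 19 mm behind it; z points along the fingers, x is the direction in which the jaws open and shut, and the axes are right-handed (so a half turn about z gives the same grasp; the last joint's range is limited). The gripper opens to 94 mm and grips with 3 to 60 N. Pads are 16 mm wide; open, the fingers measure 119 mm over their backs; the gripper's body (75 mm by 177 mm) begins 78 mm behind the grasp point.
Start: joints at [-1.266, 0.087, 1.371, -0, 1.684, -0.103], TCP at [218.124, -504.918, 205.506] pointing down, gripper open.
Joint ranges: [-3.1, 3.1], [-0.76, 2.03], [0.27, 2.55], [-1.08, 4.22], [0.17, 2.65], [-2.57, 2.57]. Speed limits (rad/s): [2.79, 2.79, 3.14, 3.14, 3.14, 3.14].

### API

Orientations are given as a rotation vector (axis times angle).
In Python, from rig import state, optics, sign_off gives the robot as it stands.
- The arm moves only by the shell command python3 -m jog 'ROWS' [FORCE]. ROWS is a JSON object of lists of equal length, an entry for each row: "jaw": the finger opening in mm, from 0 to 94; "xyz": the shift along the tool's x, y, z in mm, a list of three; "yaw": the turn about the tool's z in rad. In form: {"jaw": [jaw, ...], "xyz": [[tx, ty, tz], ...], "yaw": [yaw, ...]}. A call has 1 to 12 rows; each row is the pose to reach, as a shift and turn from the pose commanded when the call began, along the tool's axes at that moment; what a row does not reach only later rows make up. A row lasts 1/10 s, in which the tool goes at most 50 mm and 8.59 degrees, less where a joint would pass 70% of its speed; a pose out of reach is approached as far as the arm can. A call with a gripper value outside its range is refused whole. The fingers move at their own pace and stop on an object; FORCE is the grip in N (left out, the last holds). Time passes only in rows, so rows that repeat a pose let the fingers close. It gives the time, the measured TCP pose, the force and the opening at its end, in the units of the state.
- state(): the state, without advancing time (a new reading comes with each control period).
- optics.get_image(name): name is "side" or "top" or "wrist"; returns a dict with "image" (420x560x3 uint8, blue, green, red), "intrinsics" (3x3 intrinsics, pixels), "distortion" ([k1, k2, p1, p2, k3] as OpenCV has them; the pictures are not rectified), "position" and "attitude" of the camera in the world. Camera axes: x right, y up, looking along -z (the intrinsics and any distortion apply to the point x, -y, -z); pixel columns grow to the right and rows downward; lengths in mm; the calibration is good to about 2 mm. A picture is of the moment at which its call begins. There is no depth.
- sign_off(): hands the job in, once; it reports no verdict.
The state is a dict: "time_s": time; "joints": joint angles; "dq": joint speeds; "joint_torque": joint torques, N m; "tool_pos": TCP position; "tcp_rot": TCP orientation; "contact_force": force on the tool from outside, world axes, zero at the start; "torque": the same for the moment, N m; "width": finger opening in mm.
Only numpy, scipy, OpenCV 4.12 (cv2) and the standard library are available. Lean on these libraries where they do the work, as an engineer would, in place of code of your own. Each camera call takes 0.05 s, during which the arm holds its last target.

### The job

The shop's scale lies upside down on the counter for a battery change. With a fingertip press the snap tab of its battery cover inward, toward the thick grip block on the cover, firmly but not hard (the tab breaks under hard force, and so do the lugs if the cover is wrenched), and keep it pressed while you work the tab end up out of the opening. Then take the cover by its grip block, draw its two lugs out from under the far rim, and lay it flat in the steel tray, block side up, set down and not dropped, leaving the other things on the counter where they are.

Things in the scene. Friction and masses are not known exactly. Their poses are not given: they have to be found in the camera images.
- scale: grey plastic scale lying upside down, fixed; 240 (x) x 210 (y) x 60 mm high, four rubber feet 24 mm wide, 20 mm tall on top at x +-100, y +-86 mm. Origin: centre of its lower face on the counter, z up. Its battery opening, 93 (x) x 64 (y) mm, reaches from x -27 to +66 mm; the cover's lugs and tab hook under its two x ends, which are lips 4 mm thick.
- cover: grey battery cover, ~105 g, plate 62 mm wide, 9 mm thick, flush in the scale, x -43.5 to +45. Origin: centre of underside (51 mm above counter when seated); x toward the tab end, z up. Two lugs at -x reach 5 mm under the rim, ~1 mm play. A spring lifts the cover lightly; freed, it turns about its lugs (x -47, z 5) and stays with the tab end ~20 mm up. Then it slides out toward +x.
- snap_tab (a joint): press of the snap tab (m), at the cover's +x end: 0 at rest, 0.006 fully in (toward cover -x). Springs back: 1.5 N at rest, 6.9 N fully in (rubbing adds up to 2 N), then a hard stop. Its hook is clear of the rim beyond 0.005 and must stay so till the tab end is 10 mm up; then it rests on the rim. A finger pressing it drags it up by friction. Over 13 N breaks it, over 30 N on the scale the lugs.
- grip_block (a point): middle of the cover's grip block (cover x 9, z 17 mm): 26 mm wide (y), 16 mm tall above the plate, flat on top from x -1 to 19, ramp toward -x; pinch it across y. The tab's upright thumb piece stands beyond it, 5 mm thick, 24 wide, 18 tall above the plate, its outer (+x) face set anywhere from cover x 35 to 51 mm: find it by sight or touch. Axes as the cover's.
- tray: shallow open steel tray, fixed on the counter, 210 (x) x 170 (y) mm, walls 18 mm high and 4 mm thick, floor 4 mm thick. Origin: centre of its underside, z up.
- cell_a: loose round battery standing, 33 mm across, 61 mm high; origin underside centre
- cell_b: loose round battery standing, 33 mm across, 61 mm high; origin underside centre
- paper_roll: loose roll of ticket paper standing on its end, 56 mm across, 57 mm high; origin underside centre
- shaker: loose glass salt shaker, 44 mm across, 75 mm high; origin underside centre
- screwdriver: loose screwdriver lying on the counter; origin under its middle
- pan: loose round steel weighing pan of the scale, 240 mm across, 18 mm high; origin underside centre
There are look-alikes about, which are no part of the job. Of the things shaped like the cover, the grey one is meant.

How it is judged (in metres and radians):
On the way, in this order (a step that is already met when the one before it is completed fails the run):
1. the snap tab is pressed in while the cover is still seated (value of joint snap_tab above 0.0035 m and distance of cover from where it was at the start of the episode below 0.006 m), for 0.1 s.
2. the cover is lifted clear of the scale (z of cover in the frame of scale above 0.09 m and contact force between cover and scale below 0.1 N), for 0.1 s.
At the end, for the whole second after the job is handed in: the cover lies flat on the tray's floor inside its walls (within 4 mm of the floor's height, tilted less than 0.08 rad, block side up, centre within 80 mm of the tray's centre), let go and at rest, its tab sprung back (z of cover in the frame of tray between 0.001 and 0.008 m and horizontal distance between cover and tray below 0.08 m and angle between cover's own z axis and vertical below 0.08 rad and linear speed of cover below 0.02 m/s and contact force between cover and tray above 0.2 N and value of joint snap_tab below 0.002 m); the robot touches nothing.
It fails at once if the snap tab is squeezed or pushed with more than 13 N (contact force between the fingers and snap_tab above 13 N).
It fails at once if the cover is forced against the scale with more than 30 N (contact force between cover and scale above 30 N).
It fails at once if the cover is dropped (falls faster than 0.7 m/s when not held) (contact force between the fingers and cover below 0.05 N and linear speed of cover above 0.7 m/s).
It fails at once if another thing on the counter is moved by more than 25 mm (distance of any of cell_a, cell_b, paper_roll, shaker, screwdriver, pan from where it was at the start of the episode above 0.025 m).
It also fails if it takes over 72 s, if anything falls off the work surface, if the arm or the gripper's body presses on something with over 40 N, if the wrist force passes 120 N, or if a joint passes its speed limit or range.

## Working session

There is one attempt and no reset: what is moved stays moved. The work goes in short steps, Python scripts to look and compute and a shell command to move; the robot and the scene stay as the last step left them, time stands still between calls to the robot, and variables do not carry over. Pictures are saved under pics/ and viewed, and the job is handed in when it is done.

```bash
mkdir -p pics; ls; cat > h.py <<'E'
import numpy as np, cv2
from scipy.spatial.transform import Rotation as R
from rig import state, optics
import pickle
def grab(n,tag):
    d=optics.get_image(n); cv2.imwrite(f'pics/{tag}.png',d['image']); pickle.dump(d,open(f'pics/{tag}.pkl','wb')); return d
def load(tag): return pickle.load(open(f'pics/{tag}.pkl','rb'))
def att(d):
    a=np.array(d['attitude'],float)
    return a if a.shape==(3,3) else R.from_rotvec(a).as_matrix() if a.size==3 else R.from_quat(a).as_matrix()
def ray(d,uv):
    p=cv2.undistortPoints(np.array([[uv]],float),np.array(d['intrinsics'],float),np.array(d['distortion'],float))[0,0]
    v=att(d)@np.array([p[0],-p[1],-1.]); return np.array(d['position'],float),v/np.linalg.norm(v)
def onz(d,uv,z):
    o,v=ray(d,uv); return o+v*(z-o[2])/v[2]
def proj(d,P):
    q=att(d).T@(np.array(P,float)-np.array(d['position'])); q=np.array([q[0],-q[1],-q[2]])
    return cv2.projectPoints(q.reshape(1,1,3),np.zeros(3),np.zeros(3),np.array(d['intrinsics'],float),np.array(d['distortion'],float))[0].ravel()
def tri(d1,u1,d2,u2):
    o1,v1=ray(d1,u1);o2,v2=ray(d2,u2)
    A=np.stack([v1,-v2],1);s=np.linalg.lstsq(A,o2-o1,rcond=None)[0]
    a=o1+s[0]*v1;b=o2+s[1]*v2; return (a+b)/2,np.linalg.norm(a-b)
E
python3 - <<'E'
from h import *
print(state())
for n in ['top','side','wrist']:
    d=grab(n,n+'0'); print(n,d['position'],d['attitude'],d['intrinsics'],d['distortion'])
E
```

```text
pics
{'time_s': 0.0, 'joints': array([-1.26605973e+00,  8.79404267e-02,  1.37222509e+00, -1.27791609e-05,
        1.68358281e+00, -1.03097865e-01]), 'dq': array([-7.63881516e-04, -1.05927228e-03, -1.06468562e-03,  5.24224207e-05,
        2.82707013e-04,  8.25617733e-04]), 'joint_torque': array([ 4.47097264e-04, -3.40178490e+01, -3.02432585e+01,  7.18663540e-02,
        3.29918484e-02, -1.96883484e-04]), 'tool_pos': array([ 217.97313986, -504.37853132,  204.32692834]), 'tcp_rot': array([-2.62413933,  1.72481566,  0.00263466]), 'contact_force': array([ 0.78513415,  0.42467466, -0.70953647]), 'torque': array([0.03270255, 0.06240117, 0.01136124]), 'width': 94.50627006618507}
top [ 159.2858962   -70.94129327 1773.05200887] [ 0.1587372  -0.14613851 -1.5587229 ] [[498.48629183   0.         289.89890082]
 [  0.         498.48629183 201.73673685]
 [  0.           0.           1.        ]] [-0.05934987  0.          0.          0.          0.        ]
side [  397.94480219 -1091.06441628  1164.24226826] [ 0.76139453 -0.04149616 -0.06112266] [[504.54878712   0.         281.35815833]
 [  0.         504.54878712 211.17192753]
 [  0.           0.           1.        ]] [-0.12845094  0.          0.          0.          0.        ]
wrist [ 283.1344088  -477.99571799  383.94803028] [-0.21721453  0.14425153 -1.15632789] [[297.28079224   0.         279.33166773]
 [  0.         297.28079224 216.40431395]
 [  0.           0.           1.        ]] [-0.04151915  0.          0.          0.          0.        ]
```

View pics/top0.png

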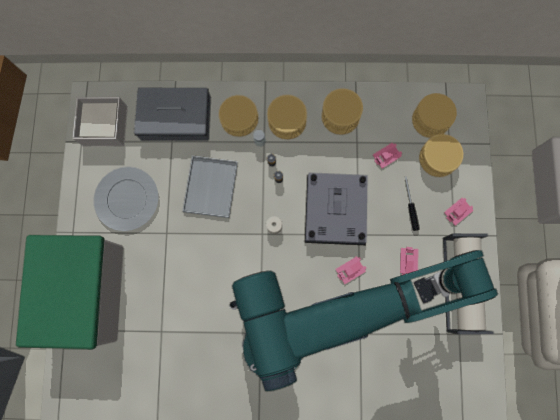

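View pics/side0.png

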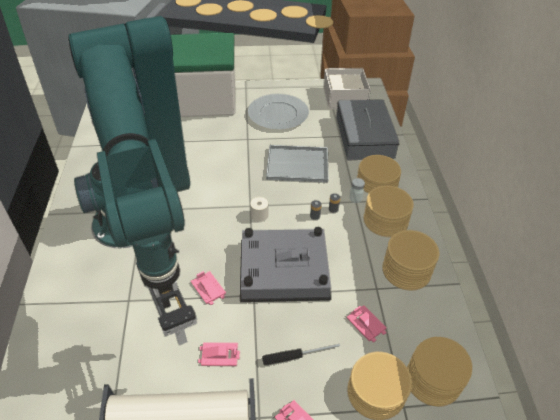

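View pics/wrist0.png

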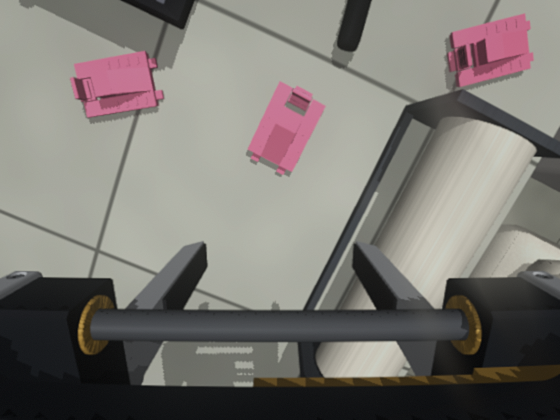

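The four pink covers, at top px (387,156), (458,211), (409,262) and (351,270), are look-alikes. The grey one, seated in the scale at top (337,202) and side (292,256), is the one meant. I'll enlarge it.

```bash
python3 - <<'E'
import cv2,numpy as np
a=cv2.imread('pics/top0.png')[165:255,295:380]; b=cv2.imread('pics/side0.png')[220:310,230:340]
f=lambda x,s:cv2.convertScaleAbs(cv2.resize(x,None,fx=s,fy=s,interpolation=cv2.INTER_CUBIC),alpha=1.8)
cv2.imwrite('pics/ctop.png',f(a,6)); cv2.imwrite('pics/cside.png',f(b,6))
E
```

```text
(no output)
```

View pics/ctop.png

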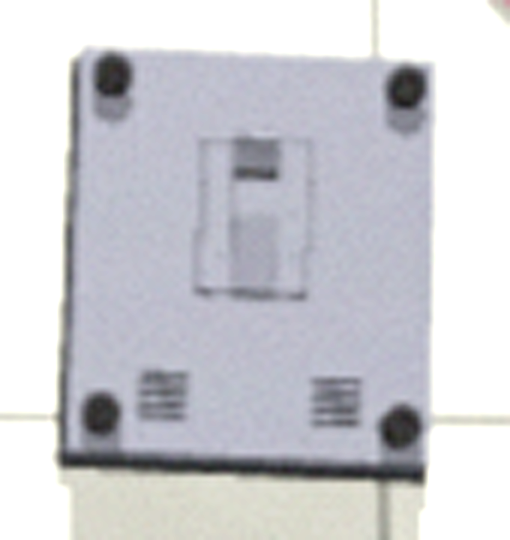

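View pics/cside.png

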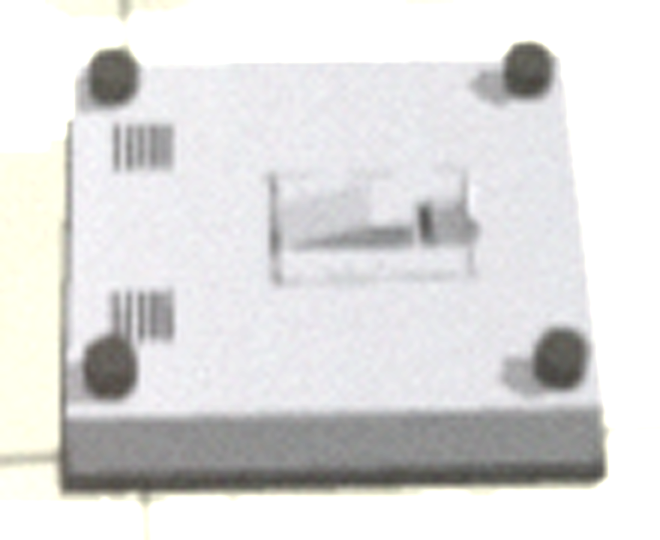

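```bash
python3 - <<'E'
from h import *
t=load('top0');s=load('side0')
ft=np.array([(112,76),(406,87),(100,413),(400,426)])/6+[295,165]
fs=np.array([(112,365),(112,74),(562,352),(527,68)])/6+[230,220]
T=np.array([onz(t,p,80)for p in ft]);S=np.array([onz(s,p,80)for p in fs])
print(T.round(1));print(S.round(1))
print(np.linalg.norm(T[0]-T[1]),np.linalg.norm(T[0]-T[2]),T.mean(0),S.mean(0))
for X in (T,S):
    # order for top: FL(+x+y),FR(+x,-y),BL,BR
    pass
d=T[0]+T[1]-T[2]-T[3];print('yaw top',np.degrees(np.arctan2(d[1],d[0])))
d=S[2]+S[3]-S[0]-S[1];print('yaw side',np.degrees(np.arctan2(d[1],d[0])))
tr=[(196,157),(237,161),(229,219),(185,212)]
q=np.array([onz(t,p,18)for p in tr]);print(q.round(0),q.mean(0))
for n,p,z in [('ca',(272,157),61),('cb',(279,175),61),('roll',(274,222),57),('shk',(259,134),75),('sd',(412,205),10)]: print(n,onz(t,p,z).round(0))
E
```

```text
[[ 578.7 -138.5   80. ]
 [ 573.1 -309.7   80. ]
 [ 381.1 -131.3   80. ]
 [ 374.6 -302.2   80. ]]
[[ 383.8 -307.3   80. ]
 [ 388.4 -137.6   80. ]
 [ 581.9 -312.1   80. ]
 [ 586.4 -145.1   80. ]]
171.2853061666437 197.73085392020337 [ 476.86662335 -220.40454453   80.        ] [ 485.12434083 -225.50467066   80.        ]
yaw top -2.123519026723332
yaw side -1.7747425736620241
[[670. 290.  18.]
 [655. 139.  18.]
 [441. 161.  18.]
 [465. 321.  18.]] [557.60082524 227.81041005  18.        ]
ca [658.   9.  61.]
cb [592. -17.  61.]
roll [425.  -1.  57.]
shk [739.  56.  75.]
sd [ 497. -496.   10.]
```

```bash
python3 - <<'E'
from h import *
s=state(); M=R.from_rotvec(s['tcp_rot']).as_matrix(); print(M.round(3))
w=load('wrist0'); print('cam in tool',M.T@(np.array(w['position'])-s['tool_pos']), (M.T@att(w)).round(3))
ang=np.degrees(np.arctan2(M[1,0],M[0,0])); print('tool x heading',ang)
for tgt in ((560,-225,190),(470,-225,230)):
    print(M.T@(np.array(tgt)-s['tool_pos']))
E
```

```text
[[ 0.397 -0.918 -0.001]
 [-0.918 -0.397  0.002]
 [-0.002 -0.    -1.   ]]
cam in tool [   1.20537682  -70.34151484 -179.34637333] [[ 1.    -0.    -0.   ]
 [-0.    -0.97  -0.244]
 [-0.     0.244 -0.97 ]]
tool x heading -66.63314895751297
[-120.91266189 -424.81406955   14.85357504]
[-156.67378108 -342.20126037  -25.09972413]
```

```bash
python3 -m jog '{"jaw":[0,0,0,0,0,0,0,0,0,0,0,0],"xyz":[[-12,-29,0],[-25,-59,0],[-38,-88,0],[-51,-117,0],[-64,-146,0],[-77,-176,0],[-90,-205,0],[-103,-234,0],[-116,-263,5],[-129,-293,10],[-142,-322,14],[-152,-351,14]],"yaw":[0.04,0.08,0.12,0.16,0.2,0.24,0.28,0.32,0.36,0.4,0.44,0.443]}'
python3 - <<'E'
from h import *
s=state(); print(s['contact_force'],s['torque'],s['tool_pos'],s['width'])
grab('wrist','w1')
E
```

```text
time_s: 1.35
tool_pos: [480.2, -224.6, 190.4]
tcp_rot: [2.181, -2.26, -0.003]
contact_force: [0.8, 0.2, 0.9]
width: 2.2
[0.81389723 0.21103895 0.9215146 ] [ 0.00947566  0.03963808 -0.01505809] [ 480.23986985 -224.61530123  190.36928905] 2.223792719790585
```

View pics/w1.png

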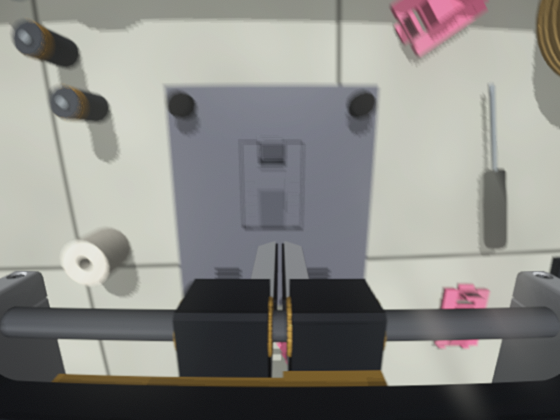

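```bash
python3 - <<'E'
import cv2,numpy as np
a=cv2.imread('pics/w1.png')[80:250,160:390]
cv2.imwrite('pics/cw1.png',cv2.convertScaleAbs(cv2.resize(a,None,fx=3.4,fy=3.4,interpolation=cv2.INTER_CUBIC),alpha=1.6))
b=cv2.imread('pics/w1.png')[130:240,230:315]
cv2.imwrite('pics/cw1b.png',cv2.convertScaleAbs(cv2.resize(b,None,fx=5.4,fy=5.4,interpolation=cv2.INTER_CUBIC),alpha=2.2))
E
```

```text
(no output)
```

View pics/cw1.png

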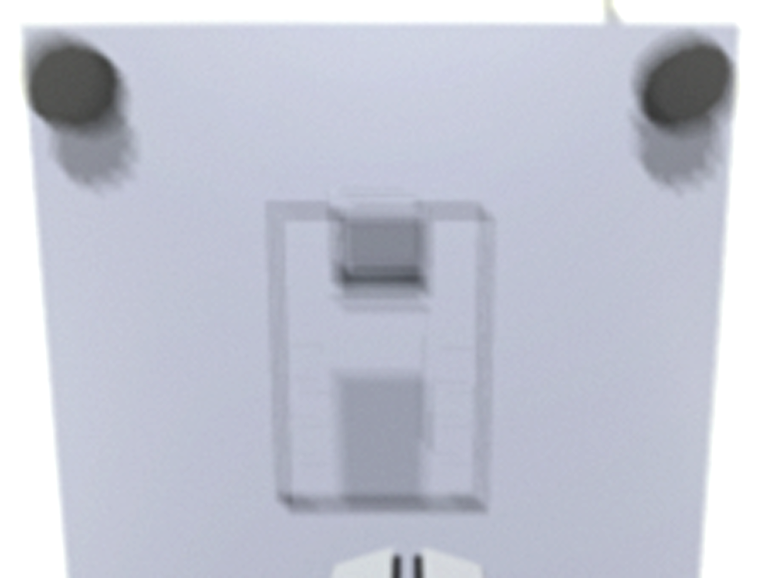

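View pics/cw1b.png

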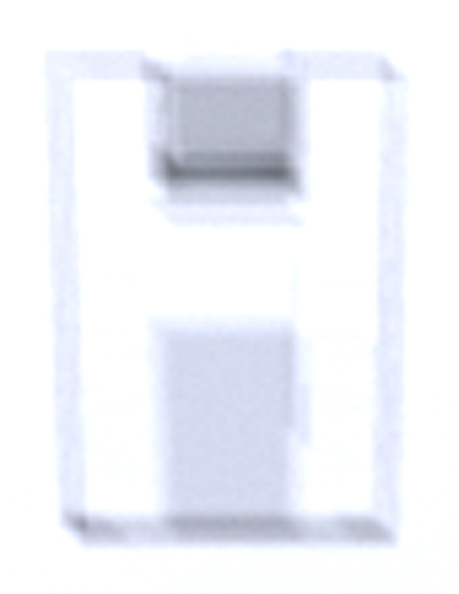

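```bash
python3 - <<'E'
from h import *
d=load('w1'); print(d['position'])
f=lambda p:(p[0]/3.4+160-.35,p[1]/3.4+80-.35)
for n,p,z in [('footL',(70,84),80),('footR',(686,82),80),('scaleTL',(24,27),60),('scaleTR',(737,27),60),('opTL',(266,202),60),('opTR',(484,202),60),('opBL',(280,510),60),('opBR',(488,510),60),
 ('thumb out top',(380,190),78),('thumb in top',(380,213),78),('th L',(333,200),78),('th R',(425,200),78),('dark bottom',(380,272),60),('dk2',(380,287),76),('blk front top',(380,304),76),('blk flat end',(380,376),76),('blkL',(333,340),76),('blkR',(425,340),76)]: print(n,onz(d,f(p),z).round(1))
E
```

```text
[ 551.39027205 -228.60924142  369.75314675]
footL [ 588.4 -137.8   80. ]
footR [ 582.8 -305.5   80. ]
scaleTL [ 607.2 -119.8   60. ]
scaleTR [ 599.7 -325.3   60. ]
opTL [ 555.1 -186.6   60. ]
opTR [ 552.8 -251.4   60. ]
opBL [ 459.5 -184.5   60. ]
opBR [ 457.2 -251.1   60. ]
thumb out top [ 557.  -221.1   78. ]
thumb in top [ 550.7 -220.8   78. ]
th L [ 554.8 -207.8   78. ]
th R [ 553.8 -233.6   78. ]
dark bottom [ 533.3 -219.7   60. ]
dk2 [ 530.  -219.9   76. ]
blk front top [ 525.2 -219.7   76. ]
blk flat end [ 504.2 -218.9   76. ]
blkL [ 515.3 -205.6   76. ]
blkR [ 514.3 -232.4   76. ]
```

```bash
python3 -m jog '{"jaw":[0,0,0,0,0,0],"xyz":[[-2,-40,0],[-5,-80,15],[-6,-97,45],[-6,-97,80],[-6,-97,80],[-6,-97,80]],"yaw":[0,0,0,0,0,0]}' 10
python3 - <<'E'
from h import *
s=state(); print(s['contact_force'],s['torque'],s['tool_pos'],s['width'])
grab('wrist','w2');grab('side','s2')
d=load('s2');print(proj(d,s['tool_pos']))
cv2.imwrite('pics/cs2.png',cv2.resize(d['image'][190:320,220:360],None,fx=4.5,fy=4.5,interpolation=cv2.INTER_CUBIC))
E
```

```text
time_s: 2.0
tool_pos: [576.5, -223.5, 110.9]
tcp_rot: [2.181, -2.26, -0.003]
contact_force: [0.2, 0.2, 0.5]
width: 0.8
[0.2170138  0.2149194  0.50235281] [ 2.51612011e-02  4.80865687e-05 -1.72654084e-02] [ 576.5050489  -223.4620244   110.86437337] 0.8186241130377614
[318.45118288 245.5933929 ]
```

View pics/w2.png

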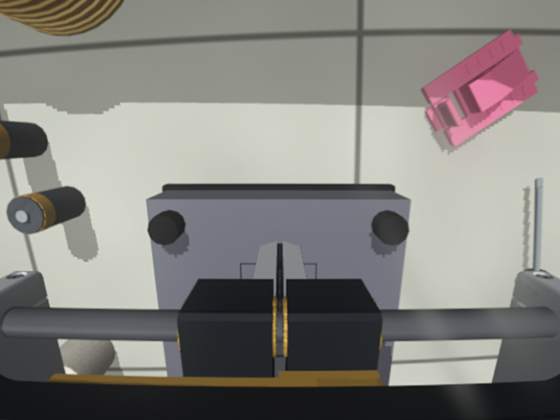

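View pics/cs2.png

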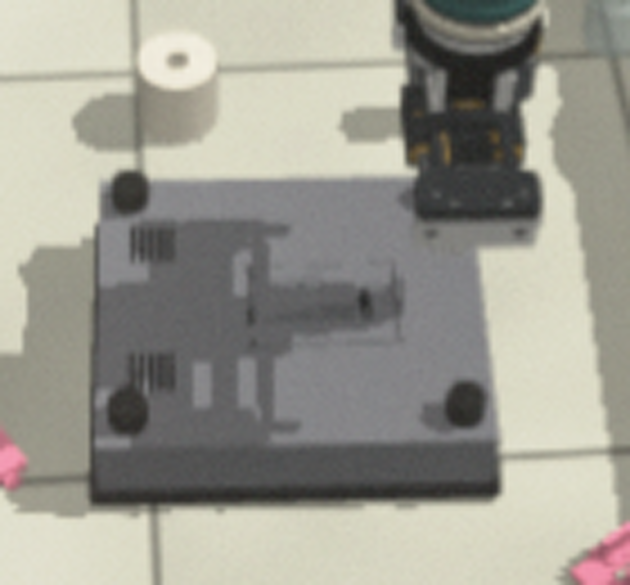

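```bash
python3 - <<'E'
from h import *
d=load('s2');s=state()
print(proj(d,s['tool_pos']),proj(d,s['tool_pos']+[0,0,97]))
cv2.imwrite('pics/cs2b.png',cv2.convertScaleAbs(cv2.resize(d['image'][195:275,285:355],None,fx=7.5,fy=7.5,interpolation=cv2.INTER_CUBIC),alpha=2))
E
```

```text
[319.13002513 245.06152634] [321.7722225  220.86649555]
```

View pics/cs2b.png

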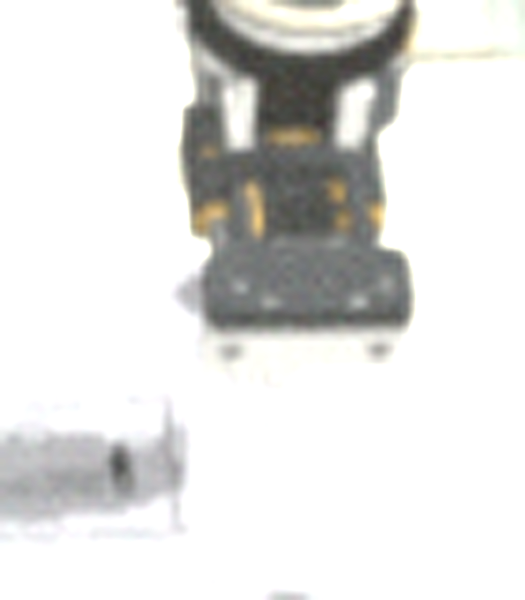

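```bash
python3 -m jog '{"jaw":[0,0,0,0],"xyz":[[-1.5,0,20],[-1.5,0,38],[-1.5,0,45],[-1.5,0,45]],"yaw":[0,0,0,0]}' 
python3 -m jog '{"jaw":[0,0,0,0],"xyz":[[0,2,0],[0,4,0],[0,6,0],[0,6,0]],"yaw":[0,0,0,0]}'
python3 - <<'E'
from h import *
for i in range(3):
    s=state(); print(s['contact_force'],s['torque'],s['tool_pos'],s['width'])
grab('wrist','w3')
E
```

```text
time_s: 2.5
tool_pos: [577.2, -222.4, 67.2]
tcp_rot: [-2.181, 2.26, -0.001]
contact_force: [-0.3, -0.3, 1.1]
width: 0.5
time_s: 2.9
tool_pos: [571.3, -222.1, 67.3]
tcp_rot: [-2.182, 2.26, -0.002]
contact_force: [-0.6, -0.8, -1.2]
width: 0.5
[-0.62079375 -0.76110414 -1.24748988] [ 0.00937437  0.02214697 -0.01747283] [ 571.33666774 -222.08314445   67.28259918] 0.5212309072199659
[-0.62079375 -0.76110414 -1.24748988] [ 0.00937437  0.02214697 -0.01747283] [ 571.33666774 -222.08314445   67.28259918] 0.5212309072199659
[-0.62079375 -0.76110414 -1.24748988] [ 0.00937437  0.02214697 -0.01747283] [ 571.33666774 -222.08314445   67.28259918] 0.5212309072199659
```

View pics/w3.png

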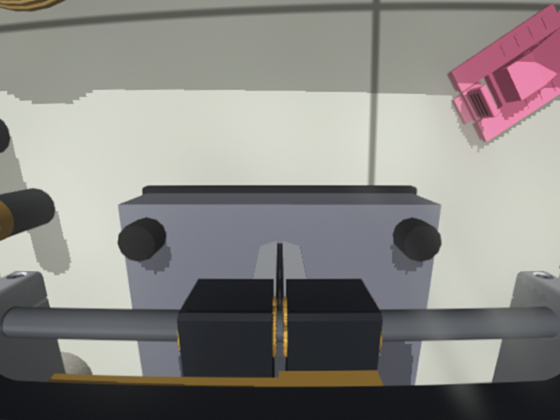

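```bash
cat > st.py <<'E'
from rig import state
import numpy as np
s=state(); print('F',s['contact_force'].round(2),'T',s['torque'].round(3),'p',s['tool_pos'].round(1),'jt',s['joint_torque'].round(2))
E
python3 -m jog '{"jaw":[0,0,0],"xyz":[[0,1,0],[0,2,0],[0,3,0]],"yaw":[0,0,0]}' >/dev/null; python3 st.py
python3 -m jog '{"jaw":[0,0],"xyz":[[0,0.5,0],[0,1,0]],"yaw":[0,0]}'>/dev/null; python3 st.py
python3 -m jog '{"jaw":[0,0],"xyz":[[0,0.5,0],[0,1,0]],"yaw":[0,0]}'>/dev/null; python3 st.py
```

```text
F [0.06 0.14 0.3 ] T [0.077 0.027 0.03 ] p [ 568.2 -221.7   66.4] jt [ 3.000e-02 -4.075e+01 -2.886e+01  4.000e-02 -6.000e-02  1.000e-02]
F [ 0.06 -0.07  0.57] T [0.056 0.032 0.039] p [ 567.2 -221.7   66.4] jt [ 1.000e-02 -4.067e+01 -2.879e+01  4.000e-02 -6.000e-02  0.000e+00]
F [-0.09  1.55  0.59] T [ 0.053  0.033 -0.001] p [ 566.3 -221.7   66.5] jt [ 1.000e-02 -4.057e+01 -2.880e+01  4.000e-02 -6.000e-02  0.000e+00]
```

```bash
for i in 1 2 3; do
python3 -m jog '{"jaw":[0,0],"xyz":[[0,0.5,0],[0,1,0]],"yaw":[0,0]}'>/dev/null; python3 st.py; done
```

```text
F [0.4  0.71 0.62] T [ 0.081  0.05  -0.027] p [ 565.3 -221.7   66.5] jt [ 1.000e-02 -4.048e+01 -2.880e+01  4.000e-02 -6.000e-02  0.000e+00]
F [-0.15 -0.05 -0.16] T [ 0.028  0.03  -0.018] p [ 564.3 -221.6   66.5] jt [ 1.000e-02 -4.040e+01 -2.879e+01  4.000e-02 -6.000e-02  0.000e+00]
F [-0.31 -0.09  0.33] T [-0.022  0.026  0.013] p [ 563.2 -221.6   66.5] jt [ 1.000e-02 -4.031e+01 -2.879e+01  5.000e-02 -6.000e-02  0.000e+00]
```

```bash
for i in 1 2 3; do
python3 -m jog '{"jaw":[0,0],"xyz":[[0,0.5,0],[0,1,0]],"yaw":[0,0]}'>/dev/null; python3 st.py; done
```

```text
F [-0.03  0.25 -0.04] T [ 0.058 -0.071  0.039] p [ 562.2 -221.6   66.5] jt [ 1.000e-02 -4.022e+01 -2.878e+01  4.000e-02 -6.000e-02  0.000e+00]
F [ 1.17 -0.42 -0.33] T [-0.013 -0.251  0.033] p [ 561.5 -221.5   66.5] jt [ -0.22 -40.28 -28.45  -0.13   0.29  -0.  ]
F [ 3.65 -0.83 -1.62] T [ 0.011 -0.657 -0.027] p [ 561.2 -221.5   66.6] jt [ -0.72 -40.63 -27.79  -0.48   1.05   0.  ]
```

```bash
for i in 1 2 3; do
python3 -m jog '{"jaw":[0,0],"xyz":[[0,0.5,0],[0,1,0]],"yaw":[0,0]}'>/dev/null; python3 st.py; done
```

```text
F [ 4.47 -0.48 -0.68] T [ 0.014 -0.792  0.026] p [ 560.2 -221.5   66.7] jt [ -0.9  -40.64 -27.51  -0.6    1.31   0.  ]
F [ 4.03  0.05 -0.89] T [ 0.045 -0.852 -0.043] p [ 558.6 -221.5   66.7] jt [ -0.91 -40.24 -27.27  -0.63   1.34   0.  ]
F [ 5.64 -0.49 -0.91] T [ 0.027 -1.051 -0.02 ] p [ 557.8 -221.5   66.7] jt [ -1.13 -40.17 -26.9   -0.78   1.63   0.  ]
```

```bash
for i in 1; do
python3 -m jog '{"jaw":[0,0],"xyz":[[0,0.5,0],[0,1,0]],"yaw":[0,0]}'>/dev/null; python3 st.py; 
python3 -m jog '{"jaw":[0,0],"xyz":[[0,0.4,0],[0,0.8,0]],"yaw":[0,0]}'>/dev/null; python3 st.py; done
```

```text
F [ 5.76 -0.31 -0.99] T [ 0.023 -1.176  0.031] p [ 557.1 -221.4   66.9] jt [ -1.27 -40.03 -26.63  -0.88   1.79  -0.  ]
F [3.93 1.01 2.08] T [ 0.162 -0.879 -0.011] p [ 556.1 -221.5   67.5] jt [-1.220e+00 -3.802e+01 -2.572e+01 -8.000e-01  1.290e+00 -1.000e-02]
```

```bash
python3 - <<'E'
from h import *
grab('wrist','w4');grab('side','s4')
d=load('s4')
cv2.imwrite('pics/cs4.png',cv2.convertScaleAbs(cv2.resize(d['image'][215:305,260:350],None,fx=6.5,fy=6.5,interpolation=cv2.INTER_CUBIC),alpha=1.8))
E
python3 st.py
```

```text
F [ 3.96 -0.16  1.43] T [ 0.1   -0.863  0.012] p [ 556.  -221.5   67.4] jt [-1.250e+00 -3.817e+01 -2.573e+01 -8.000e-01  1.320e+00 -1.000e-02]
```

View pics/cs4.png

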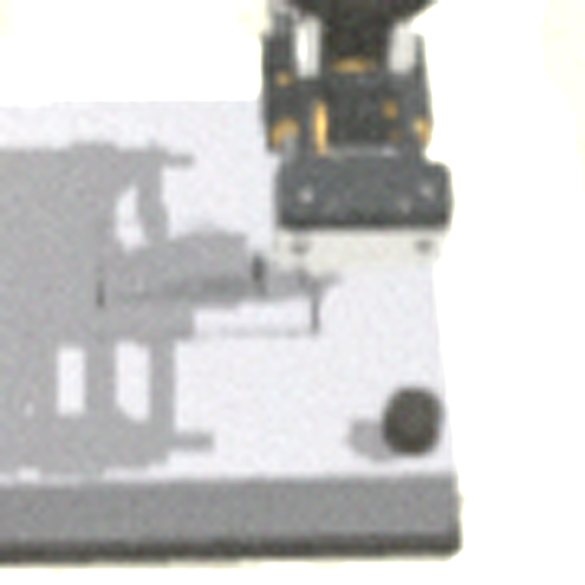

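```bash
for i in 1 2; do
python3 -m jog '{"jaw":[0,0],"xyz":[[0,0.5,-1],[0,0.9,-2]],"yaw":[0,0]}'>/dev/null; python3 st.py; done
```

```text
F [ 6.41 -0.31  0.99] T [ 0.093 -1.001 -0.028] p [ 555.1 -221.4   69. ] jt [ -1.27 -38.05 -25.54  -0.85   1.49  -0.  ]
F [5.64 0.19 1.76] T [ 0.103 -1.057  0.008] p [ 554.3 -221.4   71.1] jt [ -1.33 -37.91 -25.44  -0.89   1.57  -0.  ]
```

```bash
for i in 1 2 3; do
python3 -m jog '{"jaw":[0,0],"xyz":[[0,0.3,-1],[0,0.6,-2]],"yaw":[0,0]}'>/dev/null; python3 st.py; done
```

```text
F [5.33 0.72 2.29] T [ 0.105 -1.055 -0.026] p [ 553.8 -221.4   73.2] jt [ -1.34 -37.84 -25.45  -0.89   1.58  -0.  ]
F [5.35 0.73 2.26] T [-0.003 -1.049  0.036] p [ 553.2 -221.4   75.2] jt [ -1.34 -37.76 -25.46  -0.9    1.6   -0.  ]
F [6.84 1.19 1.43] T [ 0.093 -1.037 -0.036] p [ 552.6 -221.4   77.2] jt [ -1.33 -37.71 -25.49  -0.89   1.61  -0.  ]
```

```bash
for i in 1 2 3; do
python3 -m jog '{"jaw":[0,0],"xyz":[[0,0.3,-1],[0,0.6,-2]],"yaw":[0,0]}'>/dev/null; python3 st.py; done
python3 - <<'E'
from h import *
grab('wrist','w5');grab('side','s5')
d=load('s5')
cv2.imwrite('pics/cs5.png',cv2.convertScaleAbs(cv2.resize(d['image'][215:305,260:350],None,fx=6.5,fy=6.5,interpolation=cv2.INTER_CUBIC),alpha=1.8))
E
```

```text
F [5.38 0.46 2.27] T [ 0.059 -1.092  0.02 ] p [ 552.  -221.4   79.2] jt [ -1.29 -37.65 -25.53  -0.87   1.62  -0.  ]
F [ 5.7  -0.78  0.96] T [-0.019 -1.177 -0.045] p [ 551.3 -221.4   80.9] jt [ -1.23 -38.26 -25.99  -0.85   1.73   0.  ]
F [ 6.01 -0.43  1.68] T [ 0.021 -1.117 -0.039] p [ 550.7 -221.4   82.9] jt [ -1.22 -38.04 -25.91  -0.85   1.71   0.  ]
```

View pics/cs5.png

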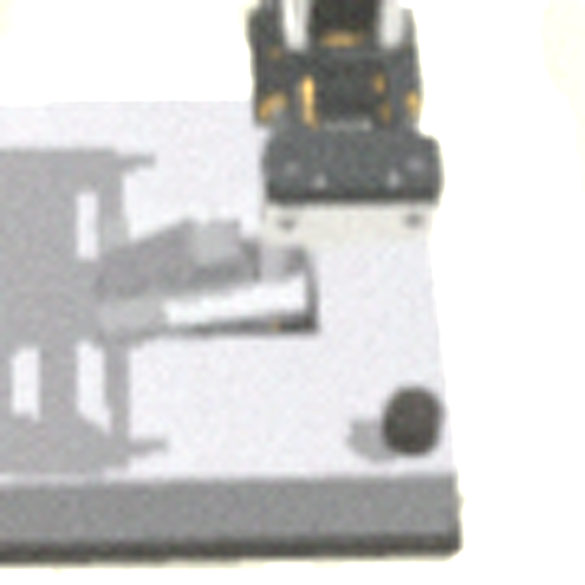

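View pics/w5.png

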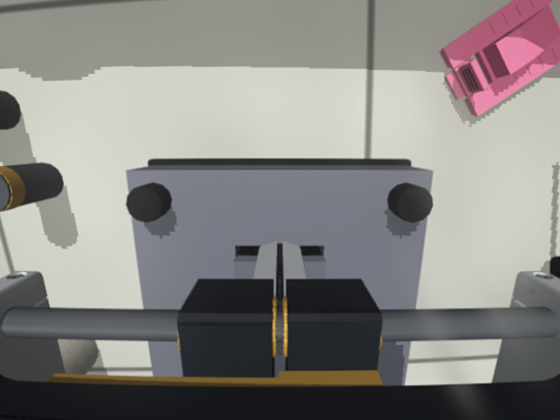

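```bash
for i in 1; do
python3 -m jog '{"jaw":[0,0],"xyz":[[0,0.3,-1],[0,0.6,-2]],"yaw":[0,0]}'>/dev/null; python3 st.py; done
python3 -m jog '{"jaw":[0,0,0,0],"xyz":[[0,-2,0],[0,-4,0],[0,-8,0],[0,-12,0]],"yaw":[0,0,0,0]}'; python3 st.py
python3 -m jog '{"jaw":[0,0,10,30,56],"xyz":[[0,-4,-20],[0,-4,-60],[0,-4,-100],[0,20,-110],[0,60,-110]],"yaw":[0,0,0,0,0]}'
python3 - <<'E'
from h import *
grab('wrist','w6');grab('side','s6');grab('top','t6')
d=load('s6')
cv2.imwrite('pics/cs6.png',cv2.convertScaleAbs(cv2.resize(d['image'][215:305,260:350],None,fx=6.5,fy=6.5,interpolation=cv2.INTER_CUBIC),alpha=1.8))
E
```

```text
F [ 5.89 -0.18  1.04] T [-0.031 -1.081  0.012] p [ 550.1 -221.3   84.8] jt [ -1.2  -37.87 -25.91  -0.83   1.68   0.  ]
time_s: 8.25
tool_pos: [559.8, -221.3, 83.3]
tcp_rot: [2.18, -2.258, -0.006]
contact_force: [0.1, 0.8, 0.1]
width: 0.5
F [0.1  0.8  0.14] T [0.005 0.032 0.05 ] p [ 559.8 -221.3   83.3] jt [-6.000e-02 -4.063e+01 -2.911e+01  6.000e-02 -1.000e-01 -2.000e-02]
time_s: 8.75
tool_pos: [502.1, -220.0, 196.5]
tcp_rot: [2.183, -2.259, 0.004]
contact_force: [0.4, -0.4, 0.2]
width: 20.6
```

View pics/cs6.png

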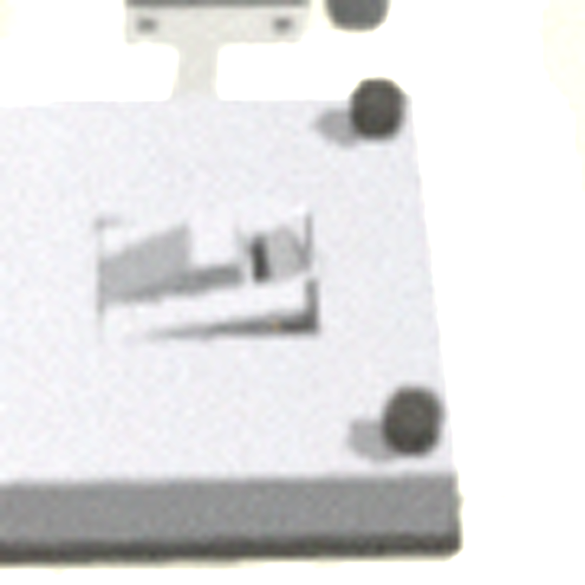

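View pics/w6.png

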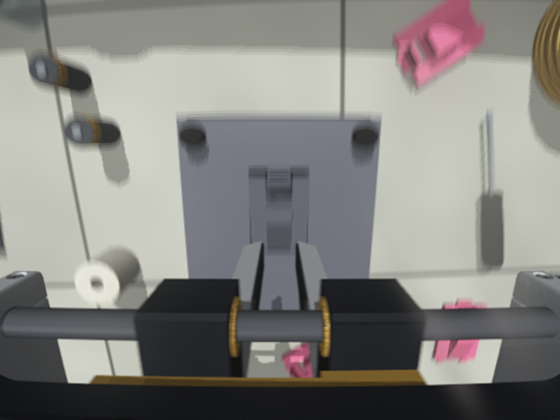

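```bash
python3 -m jog '{"jaw":[56,56,56],"xyz":[[0,30,0],[0,30,0],[0,30,0]],"yaw":[0,0,0]}'; python3 - <<'E'
from h import *
d=grab('wrist','w7')
cv2.imwrite('pics/cw7.png',cv2.convertScaleAbs(cv2.resize(d['image'][80:230,190:365],None,fx=4,fy=4,interpolation=cv2.INTER_CUBIC),alpha=1.8))
E
```

```text
time_s: 9.2
tool_pos: [471.8, -218.5, 194.2]
tcp_rot: [2.181, -2.261, -0.001]
contact_force: [0.4, 0.4, 0.9]
width: 55.1
```

View pics/cw7.png

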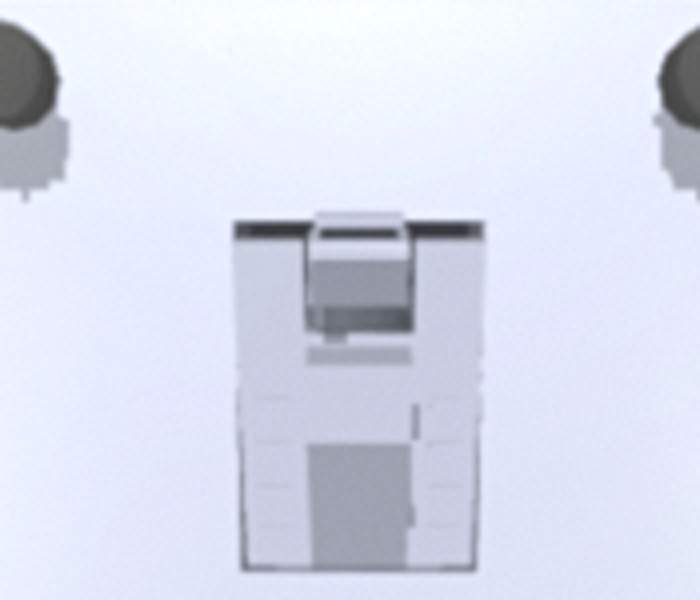

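```bash
python3 - <<'E'
from h import *
d=load('w7'); print(d['position'],state()['tool_pos'])
f=lambda p:(p[0]/4+190-.4,p[1]/4+80-.4)
for n,p,z in [('front',(359,365),90),('front2',(359,347),90),('back',(359,443),85.5),('L',(306,405),88),('R',(412,405),88),('opBL',(243,570),60),('opBR',(476,570),60),('opTL',(234,222),60),('opTR',(485,222),60)]: print(n,onz(d,f(p),z).round(1))
E
```

```text
[ 542.73884644 -222.35076335  373.69802077] [ 472.2281813  -218.51639581  194.26708496]
front [ 515.9 -221.5   90. ]
front2 [ 520.1 -221.6   90. ]
back [ 496.5 -220.8   85.5]
L [ 506.6 -208.4   88. ]
R [ 505.7 -233.9   88. ]
opBL [ 458.5 -187.7   60. ]
opBR [ 456.2 -251.4   60. ]
opTL [ 550.5 -190.7   60. ]
opTR [ 548.2 -254.8   60. ]
```

```bash
python3 -m jog '{"jaw":[50,45,45,45,45,45],"xyz":[[0.6,-20,20],[0.6,-37,60],[0.6,-37,90],[0.6,-37,106],[0.6,-37,110],[0.6,-37,110]],"yaw":[0,0,0,0,0,0]}' 10; python3 st.py
python3 -m jog '{"jaw":[45,45,45,45],"xyz":[[0,0,2],[0,0,4],[0,0,6],[0,0,6]],"yaw":[0,0,0,0]}' ; python3 st.py
```

```text
time_s: 9.85
tool_pos: [508.9, -220.1, 83.8]
tcp_rot: [2.182, -2.259, -0.002]
contact_force: [-0.7, 0.2, 0.4]
width: 45.0
F [-0.71  0.2   0.36] T [0.026 0.063 0.016] p [ 508.9 -220.1   83.8] jt [ 3.000e-02 -3.453e+01 -2.814e+01  5.000e-02 -8.000e-02  0.000e+00]
time_s: 10.25
tool_pos: [508.6, -220.4, 78.8]
tcp_rot: [-2.182, 2.26, -0.001]
contact_force: [0.5, -0.4, -0.6]
width: 44.9
F [ 0.45 -0.42 -0.57] T [ 0.027 -0.007 -0.013] p [ 508.6 -220.4   78.8] jt [ 1.000e-02 -3.554e+01 -2.897e+01  5.000e-02 -1.000e-01  0.000e+00]
```

```bash
python3 -m jog '{"jaw":[45,45],"xyz":[[0,0,1],[0,0,2]],"yaw":[0,0]}'; python3 st.py
python3 -m jog '{"jaw":[34,30,24,20,20,20,20,20],"xyz":[[0,0,0],[0,0,0],[0,0,0],[0,0,0],[0,0,0],[0,0,0],[0,0,0],[0,0,0]],"yaw":[0,0,0,0,0,0,0,0]}' 15; python3 st.py
python3 - <<'E'
from h import *
d=grab('side','s8')
cv2.imwrite('pics/cs8.png',cv2.convertScaleAbs(cv2.resize(d['image'][215:305,260:350],None,fx=6.5,fy=6.5,interpolation=cv2.INTER_CUBIC),alpha=1.8))
E
```

```text
time_s: 10.45
tool_pos: [508.5, -220.4, 76.7]
tcp_rot: [-2.182, 2.26, -0.001]
contact_force: [-0.3, 0.6, 0.1]
width: 44.8
F [-0.28  0.59  0.06] T [ 0.112 -0.035  0.005] p [ 508.5 -220.4   76.7] jt [  0.   -35.52 -28.81   0.05  -0.04   0.  ]
time_s: 11.25
tool_pos: [508.5, -220.2, 76.5]
tcp_rot: [-2.182, 2.26, -0.0]
contact_force: [-0.3, 0.5, 0.4]
width: 26.0
F [-0.26  0.45  0.43] T [ 0.175  0.012 -0.006] p [ 508.5 -220.2   76.5] jt [ -0.27 -35.23 -28.69  -0.12  -0.17  -0.  ]
```

View pics/cs8.png

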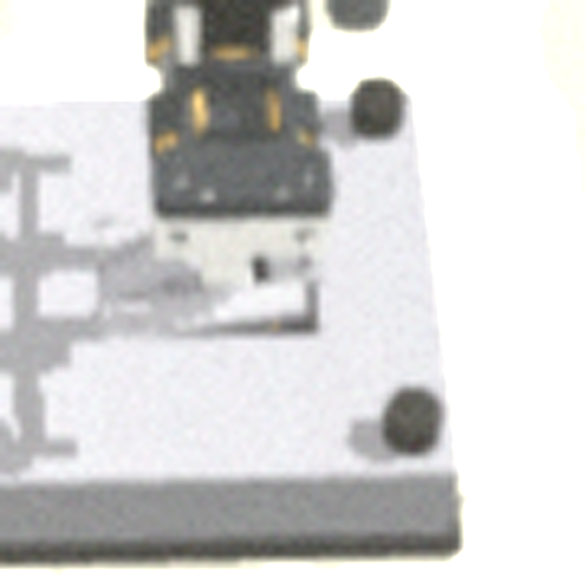

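```bash
for i in 1 2 3; do python3 -m jog '{"jaw":[20,20,20],"xyz":[[0,-1,0],[0,-2,0],[0,-3,0]],"yaw":[0,0,0]}' >/dev/null; python3 st.py; done
```

```text
F [-3.1   0.39  1.6 ] T [0.08  0.668 0.016] p [ 510.8 -220.5   76.3] jt [ 5.400e-01 -3.524e+01 -2.934e+01  5.200e-01 -9.900e-01 -3.000e-02]
F [-3.67  0.41  1.98] T [ 0.041  0.732 -0.   ] p [ 514.4 -220.6   76.5] jt [ 6.400e-01 -3.539e+01 -2.927e+01  6.100e-01 -1.030e+00 -3.000e-02]
F [-2.56  0.4   2.16] T [ 0.026  0.621 -0.07 ] p [ 517.6 -220.6   76.5] jt [ 6.100e-01 -3.567e+01 -2.929e+01  5.700e-01 -1.000e+00 -2.000e-02]
```

```bash
python3 -m jog '{"jaw":[20,20,20,20,20],"xyz":[[0,-1,0],[0,-2,-0.5],[0,-2.5,-2],[0,-2.5,-3],[0,-2.5,-5]],"yaw":[0,0,0,0,0]}' ; python3 st.py
python3 - <<'E'
from h import *
d=grab('side','s9')
cv2.imwrite('pics/cs9.png',cv2.convertScaleAbs(cv2.resize(d['image'][215:305,260:350],None,fx=6.5,fy=6.5,interpolation=cv2.INTER_CUBIC),alpha=1.8))
E
```

```text
time_s: 12.7
tool_pos: [520.5, -220.5, 81.3]
tcp_rot: [-2.181, 2.259, -0.001]
contact_force: [-0.1, 0.2, -1.5]
width: 25.8
F [-0.12  0.19 -1.52] T [ 0.031 -0.007  0.025] p [ 520.5 -220.5   81.3] jt [-2.000e-02 -3.716e+01 -2.952e+01  5.000e-02 -1.100e-01  0.000e+00]
```

View pics/cs9.png

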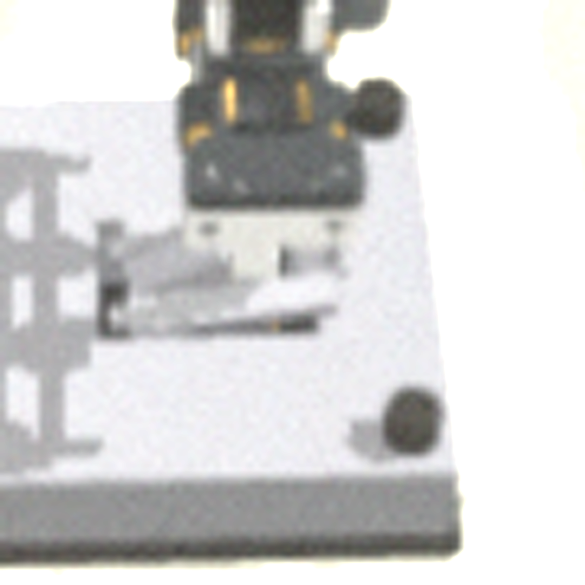

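```bash
python3 -m jog '{"jaw":[20,20,20,20,20,20,20,20],"xyz":[[0,0,-5],[0,0,-15],[0,0,-30],[0,0,-50],[0,0,-70],[0,0,-90],[0,0,-105],[0,0,-105]],"yaw":[0,0,0,0,0,0,0,0]}' 18
python3 - <<'E'
from h import *
d=grab('wrist','w10');d=grab('side','s10');t=grab('top','t10')
cv2.imwrite('pics/cs10.png',cv2.convertScaleAbs(cv2.resize(d['image'][175:285,250:370],None,fx=5,fy=5,interpolation=cv2.INTER_CUBIC),alpha=1.6))
E
```

```text
time_s: 13.55
tool_pos: [521.6, -221.5, 190.6]
tcp_rot: [-2.18, 2.259, -0.011]
contact_force: [0.0, -0.1, -0.4]
width: 25.8
```

View pics/cs10.png

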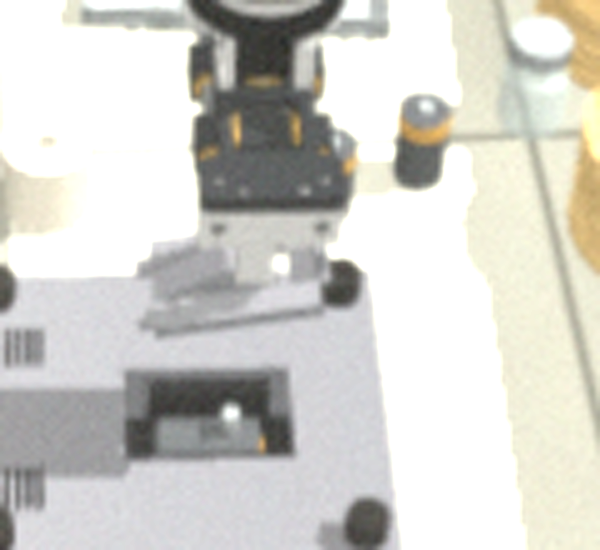

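View pics/t10.png

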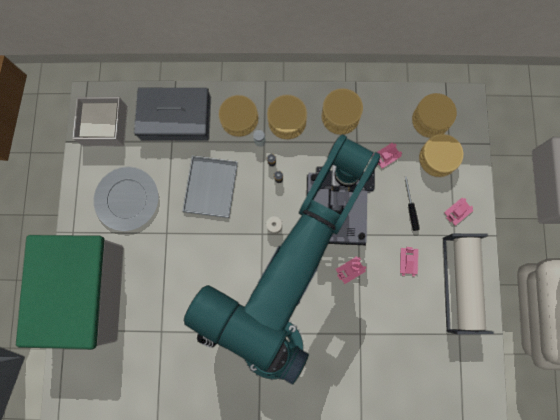

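View pics/w10.png

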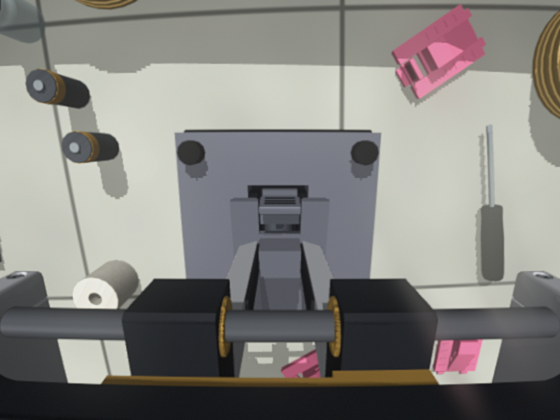

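```bash
python3 -m jog '{"jaw":[20,20,20,20,20,20,20,20,20,20,20,20],"xyz":[[-15,0,0],[-45,-2,0],[-85,-4,0],[-125,-6,0],[-165,-8,0],[-205,-10,0],[-245,-13,0],[-285,-15,0],[-320,-17,0],[-345,-19,0],[-360,-20,0],[-360,-20,0]],"yaw":[0,0,0,0,0,0,0,0,0,0,0,0]}'
python3 - <<'E'
from h import *
grab('wrist','w11'); print(state()['width'],state()['joints'])
E
```

```text
time_s: 14.9
tool_pos: [551.8, 140.4, 185.4]
tcp_rot: [2.185, -2.256, -0.002]
contact_force: [0.4, -0.1, -1.3]
width: 25.5
25.629357857846983 [ 1.47274223e-01  1.35913463e-01  1.35631583e+00 -6.83372526e-04
  1.65108623e+00  1.75167758e+00]
```

View pics/w11.png

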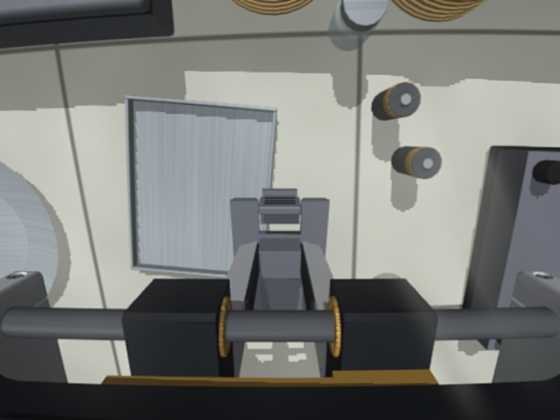

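```bash
python3 - <<'E'
from h import *
d=load('w11'); q=[onz(d,p,18) for p in [(126,97),(276,109),(131,272)]]
for a in q: print(a.round(0))
print(np.linalg.norm(q[0]-q[1]),np.linalg.norm(q[0]-q[2]),'c',(q[1]+q[2])/2)
c=(q[1]+q[2])/2; s=state(); M=R.from_rotvec(s['tcp_rot']).as_matrix()
v=q[0]-q[2]; print('heading',np.degrees(np.arctan2(v[1],v[0])))
print(M.T@(c+[0,0,72-18]-s['tool_pos']))
E
```

```text
[677. 305.  18.]
[658. 139.  18.]
[468. 331.  18.]
167.16998730536685 211.06095553545532 c [562.83845912 235.36116809  18.        ]
heading -7.109440866710087
[-96.91763046  -7.77020374 113.55596248]
```

```bash
python3 -m jog '{"jaw":[20,20,20,20,20,20,20,20],"xyz":[[-20,-2,0],[-50,-6,10],[-80,-12,40],[-95,-15,75],[-97,-15,100],[-97,-15,120],[-97,-15,125],[-97,-15,125]],"yaw":[0,0,0,0,0,0,0,0]}'
python3 - <<'E'
from h import *
d=grab('side','s12');grab('wrist','w12')
cv2.imwrite('pics/cs12.png',cv2.convertScaleAbs(cv2.resize(d['image'][100:200,240:350],None,fx=5,fy=5,interpolation=cv2.INTER_CUBIC),alpha=1.3))
E
python3 st.py
```

```text
time_s: 15.75
tool_pos: [570.6, 233.3, 60.5]
tcp_rot: [2.178, -2.26, -0.001]
contact_force: [0.0, -0.3, -1.0]
width: 25.7
F [-0.45  0.96 -1.1 ] T [ 0.092 -0.012 -0.04 ] p [572.1 234.2  63. ] jt [-1.000e-02 -4.124e+01 -2.852e+01 -1.000e-02 -4.000e-02 -0.000e+00]
```

View pics/cs12.png

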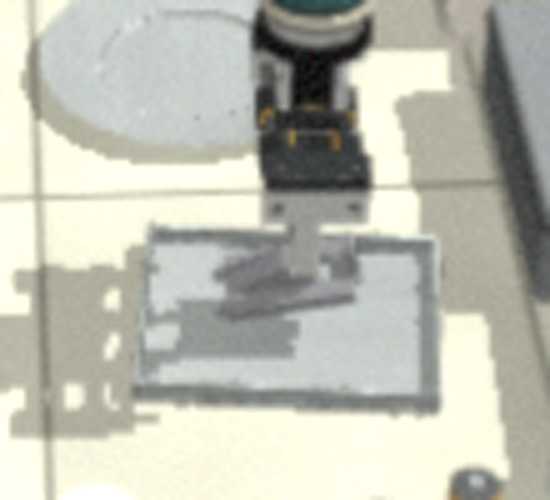

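View pics/w12.png

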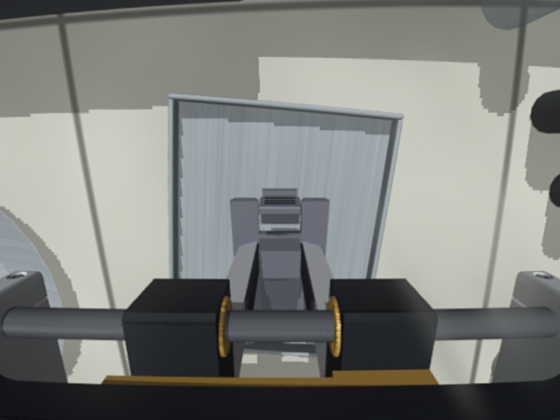

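```bash
python3 -m jog '{"jaw":[20,20,20,20,20],"xyz":[[0,0,8],[0,0,16],[0,0,22],[0,0,24],[0,0,24]],"yaw":[0,0,0,0,0]}' 10; python3 st.py
for i in 1 2 3; do python3 -m jog '{"jaw":[20,20],"xyz":[[0,0,1],[0,0,2]],"yaw":[0,0]}'>/dev/null; python3 st.py; done
```

```text
time_s: 16.35
tool_pos: [570.6, 234.7, 36.6]
tcp_rot: [2.181, -2.259, -0.001]
contact_force: [-0.5, -0.8, -1.7]
width: 25.8
F [-0.46 -0.79 -1.69] T [ 0.061 -0.001  0.047] p [570.6 234.7  36.6] jt [-3.000e-02 -4.255e+01 -2.878e+01 -1.000e-02 -9.000e-02 -0.000e+00]
F [-0.09 -0.04 -0.82] T [ 0.034 -0.017  0.008] p [571.3 234.9  35.8] jt [-0.000e+00 -4.257e+01 -2.877e+01 -1.000e-02 -5.000e-02  0.000e+00]
F [-0.14  0.78 -1.98] T [ 0.016  0.01  -0.014] p [571.2 234.9  33.6] jt [ 0.000e+00 -4.272e+01 -2.882e+01 -1.000e-02 -6.000e-02  0.000e+00]
F [-0.19  1.44  0.33] T [ 0.041 -0.04  -0.036] p [571.3 234.8  31.6] jt [ 1.200e-01 -4.194e+01 -2.792e+01  5.000e-02  4.000e-02  1.000e-02]
```

Edge contact at about z 32; keep lowering so that the cover turns flat in the light grip.

```bash
for i in 1 2 3 4; do python3 -m jog '{"jaw":[20,20],"xyz":[[0,0,1],[0,0,2]],"yaw":[0,0]}' 5 >/dev/null; python3 st.py; done
```

```text
F [ 0.69  0.15 -0.93] T [ 0.043 -0.088  0.003] p [571.4 234.9  29.7] jt [ 1.000e-01 -4.208e+01 -2.794e+01  2.000e-02  1.100e-01 -0.000e+00]
F [ 1.55  0.35 -1.01] T [ 0.045 -0.078 -0.055] p [571.2 234.8  27.5] jt [ 1.600e-01 -4.212e+01 -2.787e+01  4.000e-02  1.300e-01 -0.000e+00]
F [ 0.   -0.71 -0.44] T [ 0.034 -0.136  0.036] p [571.1 234.8  25.4] jt [  0.16 -42.18 -27.86   0.05   0.12  -0.  ]
F [-0.47 -0.74 -1.04] T [ 0.013 -0.141 -0.035] p [571.  234.8  23.3] jt [  0.16 -42.22 -27.83   0.05   0.11  -0.  ]
```

```bash
for i in 1 2 3 4; do python3 -m jog '{"jaw":[20,20],"xyz":[[0,0,0.5],[0,0,1]],"yaw":[0,0]}' 5 >/dev/null; python3 st.py; done
python3 - <<'E'
from h import *
d=grab('side','s13')
cv2.imwrite('pics/cs13.png',cv2.convertScaleAbs(cv2.resize(d['image'][100:200,240:350],None,fx=5,fy=5,interpolation=cv2.INTER_CUBIC),alpha=1.3))
E
```

```text
F [1.36 0.59 0.31] T [ 0.012 -0.094 -0.025] p [571.  234.8  22.4] jt [  0.18 -42.18 -27.79   0.06   0.1    0.  ]
F [ 0.4  -0.21  0.34] T [ 0.063 -0.061  0.042] p [571.1 234.8  21.4] jt [  0.17 -42.22 -27.79   0.06   0.1    0.  ]
F [-0.53  0.03  3.11] T [-0.029  0.14  -0.007] p [571.1 234.8  20.9] jt [  0.13 -40.34 -26.92   0.07  -0.35   0.  ]
F [-2.48 -1.39  8.61] T [-0.211  0.483 -0.014] p [571.1 234.8  20.8] jt [  0.06 -37.93 -26.01   0.11  -1.04  -0.  ]
```

View pics/cs13.png

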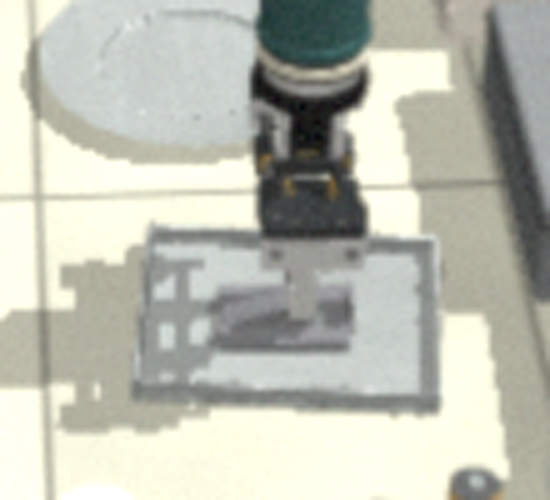

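```bash
python3 -m jog '{"jaw":[20,22,28,34,40,45],"xyz":[[0,0,-1],[0,0,-1.5],[0,0,-1.5],[0,0,-1.5],[0,0,-1.5],[0,0,-1.5]],"yaw":[0,0,0,0,0,0]}' 5; python3 st.py
python3 -m jog '{"jaw":[45,45,45,45,45,45,45],"xyz":[[0,0,-5],[0,0,-15],[0,0,-35],[0,0,-65],[0,15,-100],[0,60,-130],[0,60,-130]],"yaw":[0,0,0,0,0,0,0]}'
python3 - <<'E'
from h import *
d=grab('side','s14');grab('wrist','w14');grab('top','t14')
cv2.imwrite('pics/cs14.png',cv2.convertScaleAbs(cv2.resize(d['image'][100:200,240:350],None,fx=5,fy=5,interpolation=cv2.INTER_CUBIC),alpha=1.3))
E
```

```text
time_s: 19.2
tool_pos: [570.9, 234.8, 20.7]
tcp_rot: [2.182, -2.26, -0.0]
contact_force: [0.9, 0.7, -0.6]
width: 43.6
F [ 0.88  0.74 -0.62] T [-0.036 -0.027  0.05 ] p [570.9 234.8  20.7] jt [ 0.000e+00 -4.205e+01 -2.789e+01 -1.000e-02 -7.000e-02 -0.000e+00]
time_s: 19.9
tool_pos: [511.0, 238.3, 157.9]
tcp_rot: [-2.177, 2.252, -0.005]
contact_force: [0.7, -0.2, 1.2]
width: 44.9
```

View pics/cs14.png

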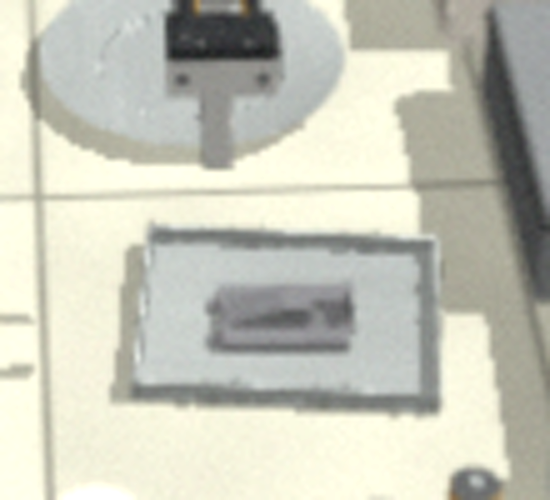

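View pics/w14.png

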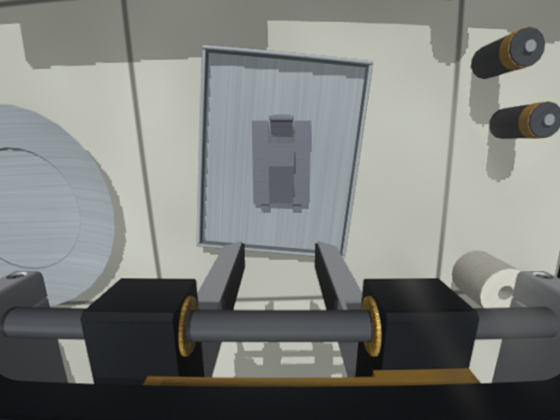

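View pics/t14.png

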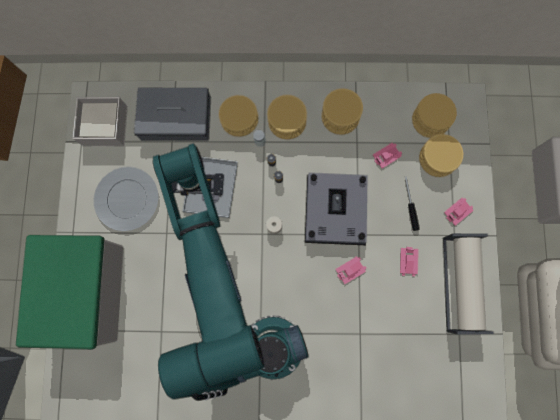

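The cover lies flat near the middle of the tray, at wrist px (281,165) with the tray centre near (284,150). The cells, roll, shaker, screwdriver and pan are at their starting pixels in the top view.

```bash
python3 -m jog '{"jaw":[45,45,45],"xyz":[[0,0,0],[0,0,0],[0,0,0]],"yaw":[0,0,0]}'; python3 -c "
from rig import sign_off,state
print(abs(state()['dq']).max()); print(sign_off())"
```

```text
time_s: 20.35
tool_pos: [511.1, 236.5, 149.3]
tcp_rot: [2.18, -2.259, -0.002]
contact_force: [0.0, -0.3, -0.5]
width: 44.9
0.006515496151458935
the job is handed in; nothing more can be done
None
```

The grey cover is out of the scale and lying flat in the steel tray, block side up. I handed the job in at about 20 s; the sign-off gives no verdict.

- **Tab:** I pressed it in with closed fingertips about 5.5 mm. The highest force I read on the finger was about 7 N, and I kept it pressed while the tab end rose.
- **Cover:** I gripped the block across its sides, and the jaws closed to 26 mm as expected. I drew the lugs out with about 3–4 N of drag, carried the cover over, and lowered it until it turned flat in a light grip. The last press against the tray floor was about 9 N.

**Last checks:**
- **Placement:** in the pictures the cover is flat, near the tray's centre, let go, with its tab upright. I did not measure the tab's sprung-back position.
- **Other things:** the cells, roll, shaker, screwdriver and pan look unmoved in the top view.
- **Arm:** it was clear of everything and at rest.

**Disagreements:**
- The cameras differed by up to about 8 mm on the scale's position, so I found the tab by touch.
- Touch and the wrist picture put the tab face up to about 3 mm apart. Two wrist pictures also differed by about 5 mm on the opening. Neither affected the grasp.

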